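Index the counter carousel to its next hole

TASK

The round carousel of pill jars on the shop counter is locked by a spring plunger, the one with the dish-shaped thumb pad at its rim. With the fingertips press the plunger fully in, turn the carousel anticlockwise as seen from above to the very next hole of the index plate, not past it, and let the plunger spring up again there so that the carousel is locked. Grasp and lift nothing: the jars must stay standing in their compartments, and the things on the counter around must be left alone.

Things in the scene. Friction and masses are not known exactly. Their poses are not given: they have to be found in the camera images.
- carousel (a joint): angle of the turning deck against the fixed base, rad, positive anticlockwise seen from above about the vertical axis through the base's centre; about 0 at the start (locked in the first hole). Six holes, one every 60 degrees (1.047 rad), so the next hole anticlockwise is at 1.047. Locked it has about 0.01 rad of play. Turns easily (under 4 N at the plunger) once the plunger is pressed in.
- plunger (a joint): how far the plunger is pressed down, m: 0 = fully up (pin in a hole, carousel locked), 0.016 = bottomed. The pin leaves the hole at 0.011; the spring resists with 4.5 N at the start and 9.3 N at the bottom. The plunger is mounted on the deck and goes round with it. Let go between two holes, its pin rides under the index plate at about 0.011 and the deck stays free to turn; let go within about 5 mm of a hole's centre it centres itself and springs up.
- plunger_dish (a point): centre of the floor of the plunger's thumb pad, a grey round dish open upward: inside diameter about 44 mm, outside 54 mm, its rim stands 8 mm above this floor. 96 mm above the counter when up, 80 mm when fully pressed. It lies 120 mm from the carousel's axis and moves on that circle. The dish is deep enough for closed fingertips that press on its floor to push it along sideways.
- index_base: fixed round steel base, 294 mm in diameter, top (the index plate with six square-cut holes on a 120 mm radius circle) 42 mm above the counter; origin on the carousel's axis at counter height; its x axis points to the plunger's first hole. Above it turns a white deck of 216 mm diameter, with six compartments between 22 mm high dividers and a 50 mm high, 40 mm thick steel hub post in the middle.
- deck (a point): point on the carousel's axis on the deck's upper face, 60 mm above the counter; turns with the deck
- jar0: amber pill jar with white cap, loose, 38 mm diameter, 55 mm high, standing on the deck in a compartment about 64 mm from the axis; origin at the centre of its underside, z up; rides along, not to be tipped or lifted
- jar1: amber pill jar with white cap, loose, 38 mm diameter, 55 mm high, standing on the deck in a compartment about 64 mm from the axis; origin at the centre of its underside, z up; rides along, not to be tipped or lifted
- jar2: amber pill jar with white cap, loose, 38 mm diameter, 55 mm high, standing on the deck in a compartment about 64 mm from the axis; origin at the centre of its underside, z up; rides along, not to be tipped or lifted
- jar3: amber pill jar with white cap, loose, 38 mm diameter, 55 mm high, standing on the deck in a compartment about 64 mm from the axis; origin at the centre of its underside, z up; rides along, not to be tipped or lifted
- syrup: amber bottle with white cap, 54 mm diameter, 115 mm high, standing loose on the counter; origin under its centre; leave alone
- lotion: white bottle with blue cap, 54 mm diameter, 105 mm high, standing loose on the counter; origin under its centre; leave alone
- carton: white and green medicine carton, 50 x 110 x 40 mm (x, y, z), lying loose on the counter; origin under its centre; leave alone
- terminal: black card terminal, 165 x 78 x 32 mm (x, y, z), lying loose on the counter; origin under its centre; leave alone

How it is judged (in metres and radians):
On the way, in this order (a step that is already met when the one before it is completed fails the run):
1. the plunger is pressed in while the carousel still stands at its first hole (value of joint plunger above 0.011 m and value of joint carousel between -0.15 and 0.15 rad).
2. the carousel is on its way to the next hole with the plunger in (value of joint plunger above 0.008 m and value of joint carousel above 0.4 rad).
3. the plunger has sprung up in the next hole (value of joint carousel between 1.012 and 1.082 rad and value of joint plunger below 0.003 m), for 0.2 s.
At the end, for the whole second after the job is handed in: the carousel stands at the next hole anticlockwise (1.047 rad, within 0.035), the plunger is up within 3 mm, all four jars stand upright (within 0.15 rad) in the carousel, the other things are within 30 mm of where they were (all of step 3 and velocity of joint carousel between -0.1 and 0.1 rad/s and angle between each of jar0, jar1, jar2, jar3's own z axis and vertical below 0.15 rad and z of each of jar0, jar1, jar2, jar3 in the frame of deck below 0.006 m and horizontal distance between each of jar0, jar1, jar2, jar3 and deck below 0.1 m and distance of each of syrup, lotion, carton, terminal from where it was at the start of the episode below 0.03 m); the robot touches nothing.
It fails at once if the carousel is turned past the next hole (value of joint carousel above 1.35 rad).
It fails at once if the carousel is turned the wrong way (value of joint carousel below -0.2 rad).
It fails at once if a jar is lifted or tipped (z of any of jar0, jar1, jar2, jar3 in the frame of deck above 0.015 m or angle between any of jar0, jar1, jar2, jar3's own z axis and vertical above 0.5 rad).
It fails at once if a thing on the counter is lifted or shoved (distance of any of syrup, lotion, carton, terminal from where it was at the start of the episode above 0.03 m or height (world z) of any of syrup, lotion, carton, terminal above 0.015 m).
It also fails if it takes over 38 s, if anything falls off the work surface, if the arm or the gripper's body presses on something with over 40 N, if the wrist force passes 120 N, or if a joint passes its speed limit or range.

ROBOT

A 7-joint arm with a two-finger parallel gripper is mounted at the origin on the work surface. World frame = base frame: x ahead of the robot, y to its left, z up, the work surface at z = 0. Lengths are in m, angles in degrees, forces in N, time in s.
With the tool pointing down it reaches from about 0.425 to 0.925 m from the base axis. Payload 6.8 kg.
Tool frame: the origin (TCP) lies between the finger pads; the fingertips stand 25 mm ahead of it and the grasp point (between the pads) lies 6 mm ahead of it; z points along the fingers, x is the direction in which the jaws open and shut, and the axes are right-handed (so a half turn about z gives the same grasp; the last joint's range is limited). The gripper opens to 88 mm and grips with 3 to 60 N. Pads are 20 mm wide; open, the fingers measure 115 mm over their backs; the gripper's body (75 mm by 178 mm) begins 61 mm behind the grasp point.
Start: joints at [66.687, 27.33, 1.283, 89.118, -0.659, 63.558, -4.761], TCP at [0.199, -0.645, 0.248] pointing down, gripper open.
Joint ranges: [-169.35, 169.35], [-19.33, 120.38], [-80.79, 83.38], [13.8, 139.57], [-78.32, 258.32], [9.67, 109.79], [-169.56, 169.56]. Speed limits (degrees/s): [136.94, 136.94, 180, 180, 180, 180, 180].

INTERFACE

Orientations are given as [roll, pitch, yaw] about the fixed x, y, z axes, in that order (R = Rz(yaw) Ry(pitch) Rx(roll)).
In Python, from bench import r, get_image, order gives the robot as it stands.
- The arm moves only by the tool apply_moves, never from a script. Its argument "increments" is one flat list of numbers, 6 for each row, row after row: the shift along the tool's x, y, z in cm, then the turn, a rotation vector about the tool's x, y, z in degrees. In form: [tx, ty, tz, wx, wy, wz, tx, ty, tz, wx, wy, wz, ...]. A call has 1 to 8 rows; each row shifts and turns the pose as measured when the row begins, along the tool's axes as they then stand; what a row does not reach is not made up. A row lasts 1/10 s, in which the tool goes at most 50 mm and 8.59 degrees, less where a joint would pass 70% of its speed; a pose out of reach is approached as far as the arm can. A call is refused whole if a number of a shift passes 5 or a number of a turn 8.59, either way. A call with a gripper value outside its range is refused whole. "jaw" is the closure, from 0 (fully open) to 1 (shut), set as the call begins (left out, the last holds). The fingers move at their own pace and stop on an object; "newtons" is the grip in N (left out, the last holds). Time passes only in rows, so rows that do not move let the fingers close. It gives the time, the measured TCP pose, the force and the opening at its end, in the units of the state.
- r.read_state(): the state, without advancing time (a new reading comes with each control period).
- get_image(name): name is "side" or "top" or "wrist"; returns a dict with "img" (400x640x3 uint8, red, green, blue), "fx", "fy", "cx", "cy" (pixels), "rvec" (rotation vector, rad) and "tvec" (3), from world to camera coordinates, as OpenCV has them. Camera axes: x right, y down, z forward; pixel columns grow to the right and rows downward; lengths in m; the calibration is good to about 2 mm. A picture is of the moment at which its call begins. There is no depth.
- order.finish_job(): hands the job in, once; it reports no verdict.
The state is a dict: "time": time; "joints": joint angles; "joint_vel": joint speeds; "joint_torque": joint torques, N m; "tool_pos": TCP position; "orientation": TCP orientation; "ft_force": force on the tool from outside, world axes, zero at the start; "moment": the same for the moment, N m; "width": finger opening in m.
Only numpy, scipy, OpenCV 4.12 (cv2) and the standard library are available. Lean on these libraries where they do the work, as an engineer would, in place of code of your own. Each camera call takes 0.05 s, during which the arm holds its last target.

## Working session

There is one attempt and no reset: what is moved stays moved. The work goes in short steps, Python scripts to look and compute and a tool call to move; the robot and the scene stay as the last step left them, time stands still between calls to the robot, and variables do not carry over. Pictures are saved under pics/ and viewed, and the job is handed in when it is done.

Besides the shell and the picture viewer there is one more tool, called after "Emit:" as a command line: name --argument value ..., lists and objects as JSON in quotes. apply_moves: Moves the arm, as the interface text tells. Its arguments: {"type":"object","properties":{"increments":{"type":"array"},"jaw":{"type":"number"},"newtons":{"type":"number"}},"required":["increments"]}

```bash
mkdir -p pics
python3 - <<'E'
from bench import r,get_image
import cv2
print(r.read_state())
for n in ("side","top","wrist"):
    d=get_image(n); cv2.imwrite(f"pics/{n}0.png",d["img"][:,:,::-1]); print(n,{k:d[k] for k in d if k!="img"})
E
```

```text
{'time': 0.0, 'joints': array([66.68768128, 27.37477715,  1.28143117, 89.17690428, -0.65783885,
       63.55882518, -4.76094352]), 'joint_vel': array([-0.12360123, -0.00017189, -0.04746884, -0.03840527, -0.06054448,
        0.02500257, -0.01423324]), 'joint_torque': array([-6.09439339e-04, -5.82845843e+01,  1.53453805e+00, -2.72615039e+01,
       -5.42452675e-02,  1.67499570e-02,  1.53230044e-04]), 'tool_pos': array([ 0.19849294, -0.64457621,  0.24670448]), 'orientation': array([ 1.79990760e+02,  1.02729645e-01, -7.28805995e+01]), 'ft_force': array([0.02900687, 0.89403196, 0.47019077]), 'moment': array([ 0.00974776,  0.00168422, -0.00371178]), 'width': 0.0878073002160575}
side {'fx': 423.9292270755401, 'fy': 423.9292270755401, 'cx': 317.3985266966985, 'cy': 196.62012831107816, 'rvec': array([ 1.00463038, -2.50656154,  1.01228078]), 'tvec': array([0.38020065, 0.36135338, 1.15997076])}
top {'fx': 520.1353514071911, 'fy': 520.1353514071911, 'cx': 325.15760685518006, 'cy': 199.91074760517122, 'rvec': array([ 2.16449432, -2.10391477,  0.20079312]), 'tvec': array([-0.02922747,  0.55369814,  1.22059049])}
wrist {'fx': 297.6921186628367, 'fy': 297.6921186628367, 'cx': 315.9801200715517, 'cy': 198.98963184189165, 'rvec': array([-2.33130428,  1.72297132,  0.25078863]), 'tvec': array([-0.67556515, -0.03299827,  0.39203446])}
```

View pics/top0.png

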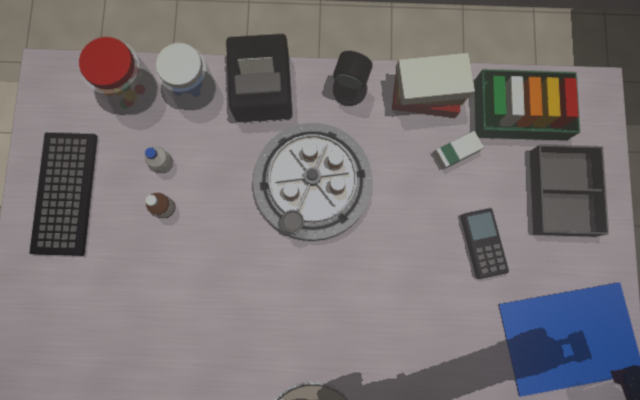

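View pics/side0.png

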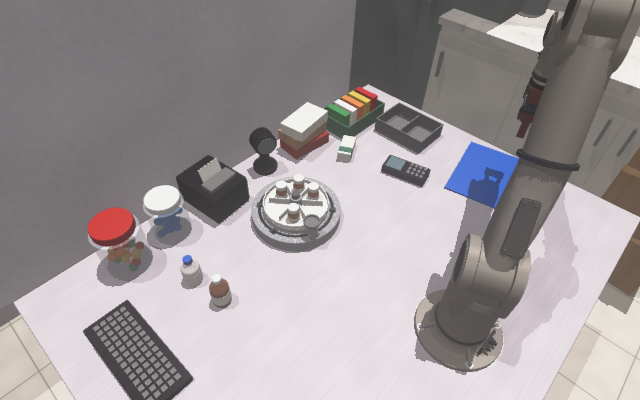

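View pics/wrist0.png

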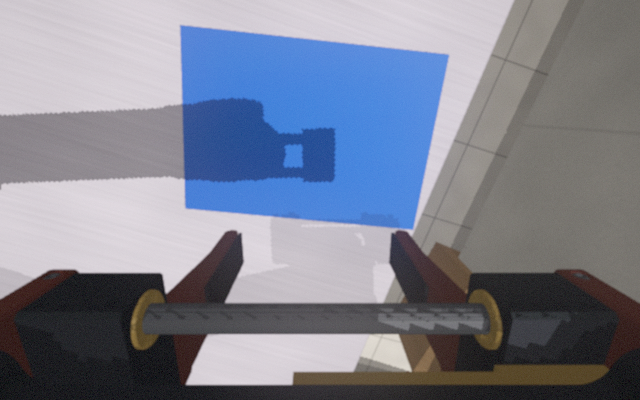

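Run:
```python
import cv2
a=cv2.imread("pics/top0.png")[115:250,240:385]; cv2.imwrite("pics/topc.png",cv2.resize(a,None,fx=4.4,fy=4.4,interpolation=2))
a=cv2.imread("pics/side0.png")[165:255,240:350]; cv2.imwrite("pics/sidec.png",cv2.resize(a,None,fx=6,fy=6,interpolation=2))
```

```text
(no output)
```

View pics/topc.png

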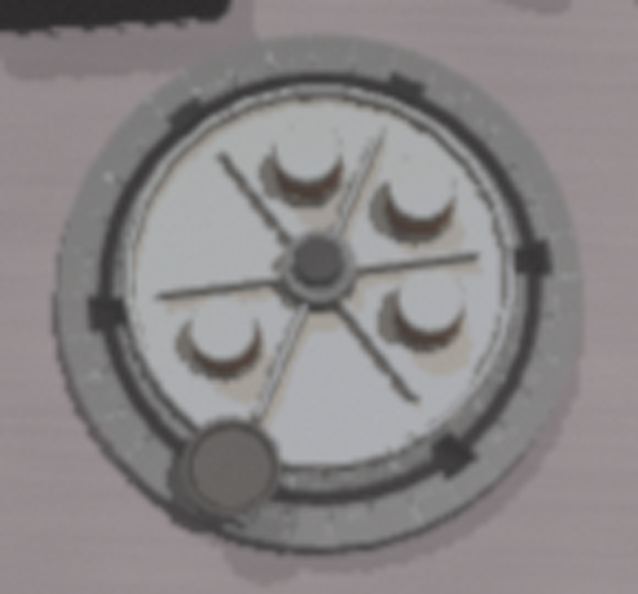

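View pics/sidec.png

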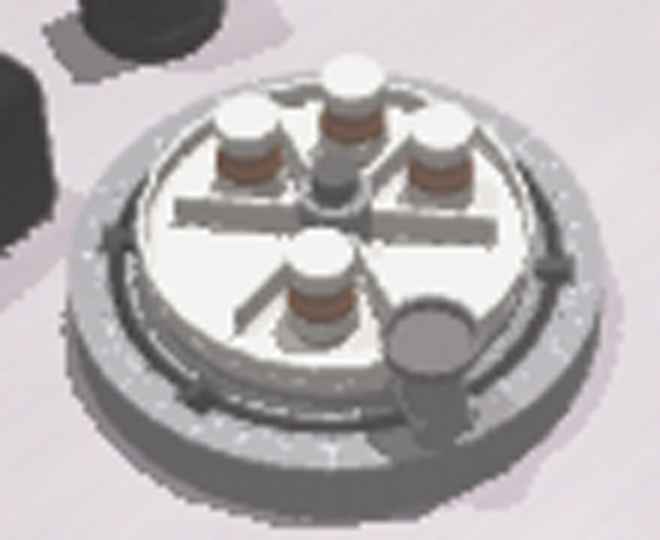

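```bash
cat > h.py <<'E'
import numpy as np,cv2
def ray(d,u,v,z):
    R=cv2.Rodrigues(np.array(d["rvec"]))[0]; t=np.array(d["tvec"])
    c=-R.T@t; k=R.T@np.array([(u-d["cx"])/d["fx"],(v-d["cy"])/d["fy"],1]); return c+k*(z-c[2])/k[2]
E
python3 - <<'E'
from h import *
from bench import get_image
d=get_image("top"); s=get_image("side")
P=lambda x,y,z:ray(d,240+(x+.5)/4.4-.5,115+(y+.5)/4.4-.5,z)
H=np.array([P(*p,.042) for p in [(456,457),(533,257),(406,85),(190,115),(106,313)]])
th=np.radians([60,120,180,240,300])
A=[];b=[]
for h,t in zip(H,th):
    A+= [[1,0,np.cos(t),-np.sin(t)],[0,1,np.sin(t),np.cos(t)]]; b+=[h[0],h[1]]
q=np.linalg.lstsq(np.array(A),np.array(b),rcond=None)[0]
print(H,q,np.hypot(q[2],q[3]),np.degrees(np.arctan2(q[3],q[2])), "hole0",q[:2]+q[2:])
print((np.array(A)@q-b)*1000)
a=np.arctan2(q[3],q[2]);print("h0 R120",q[:2]+.12*np.array([np.cos(a),np.sin(a)]))
D=P(234,467,.104);print("dish top",D, np.degrees(np.arctan2(*(D[:2]-q[:2])[::-1])),np.hypot(*(D[:2]-q[:2])))
print("side",ray(s,240+433.5/6-.5,165+338.5/6-.5,.104))
print("hub top", P(317,256,.11))
E
```

```text
[[ 0.51086526 -0.05895516  0.042     ]
 [ 0.62588152 -0.09996573  0.042     ]
 [ 0.72433683 -0.02589147  0.042     ]
 [ 0.70274262  0.09649444  0.042     ]
 [ 0.58648594  0.13867938  0.042     ]] [ 0.60709548  0.01880624 -0.11483477  0.04366971] 0.12285791810576459 159.17904170821754 hole0 [0.49226071 0.06247595]
[ 0.99375715  0.14641996  0.81226328 -2.51271508 -2.40657814  1.02798966
 -0.41067428 -0.07323077  1.01123199  1.41153622]
h0 R120 [0.49493199 0.0614601 ]
dish top [0.4933092  0.06056354 0.104     ] 159.84786467098272 0.12120639632978542
side [0.490445   0.06138479 0.104     ]
hub top [0.60700913 0.02041627 0.11      ]
```

Emit:
apply_moves --increments '[-0.9,-4.2,0,0,0,-3.7,-0.9,-4.2,0,0,0,-3.7,-0.9,-4.2,0,0,0,-3.7,-0.9,-4.2,0,0,0,-3.7,-0.9,-4.2,0,0,0,-3.7,-0.9,-4.2,0,0,0,-3.7,-0.9,-4.2,0,0,0,-3.7,-0.9,-4.2,0,0,0,-3.7]' --jaw 1 --newtons 20

```text
time: 1.05
tool_pos: [0.4511, -0.4149, 0.2448]
orientation: [179.7, 0.1, -43.1]
ft_force: [0.8, -0.2, 0.3]
width: 0.0272
```

Emit:
apply_moves --increments '[-1.0,-4.4,0,0,0,-4.3,-1.0,-4.4,0,0,0,-4.3,-1.0,-4.4,0,0,0,-4.3,-1.0,-4.4,0,0,0,-4.3,-1.0,-4.4,0,0,0,-4.3,-1.0,-4.4,0,0,0,-4.3,-1.0,-4.4,0,0,0,-4.3,-1.0,-4.4,0,0,0,-4.3]'

```text
time: 1.85
tool_pos: [0.5458, -0.0574, 0.2437]
orientation: [179.8, 0.0, -7.2]
ft_force: [0.6, 0.7, -0.3]
width: 0.0008
```

Emit:
apply_moves --increments '[-1.3,-3.9,1,0,0,-2.4,-2.2,-4,1,0,0,-2.4,-1.9,-4,1,0,0,-2.4,0,0,2,0,0,0,0,0,2,0,0,0,0,0,1,0,0,0]'

```text
time: 2.45
tool_pos: [0.5003, 0.0799, 0.164]
orientation: [-180.0, -0.4, 1.2]
ft_force: [-0.7, -0.0, 0.2]
width: 0.0005
```

Run:
```python
from bench import r,get_image
import cv2
from h import *
st=r.read_state();print(st)
for n,b in (("side",(165,255,240,350)),("top",(115,250,240,385)),("wrist",(0,400,0,640))):
    d=get_image(n); 
    p=np.array(st["tool_pos"])+[0,0,-.025]; 
    print(n,cv2.projectPoints(p[None],np.array(d["rvec"]),np.array(d["tvec"]),np.array([[d["fx"],0,d["cx"]],[0,d["fy"],d["cy"]],[0,0,1.]]),None)[0])
    f={"side":6,"top":4.4,"wrist":1.2}[n]
    cv2.imwrite(f"pics/{n}1.png",cv2.resize(d["img"][b[0]:b[1],b[2]:b[3],::-1],None,fx=f,fy=f,interpolation=2))
```

```text
{'time': 2.45, 'joints': array([  9.51224323,  20.20335933, -30.73987185, 115.13067356,
        13.90996897,  47.77973658, -27.82615261]), 'joint_vel': array([ -3.40180989,   7.49602184,   2.97422645,   4.19206328,
         7.20447247, -11.61742549,  -6.02038498]), 'joint_torque': array([-7.20158662e-02, -4.32495296e+01, -4.50700119e+00, -2.23256510e+01,
       -1.53625533e-01,  3.21918473e-03,  4.70596261e-02]), 'tool_pos': array([0.50027237, 0.07992446, 0.16403478]), 'orientation': array([-179.96266633,   -0.38970303,    1.20772171]), 'ft_force': array([-0.69649074, -0.04379825,  0.21217222]), 'moment': array([-0.10443393, -0.05922516,  0.01209919]), 'width': 0.0005434785929909441}
side [[[305.10174199 214.89475058]]]
top [[[283.57381432 215.32454336]]]
wrist [[[313.36194269 243.6691901 ]]]
```

Emit:
apply_moves --increments '[-0.6,1.5,0,0,0,0,-0.2,0.5,0,0,0,1,0,0,0,0,0,0]'

```text
time: 2.9
tool_pos: [0.4956, 0.0576, 0.1674]
orientation: [-179.9, -0.6, -0.2]
ft_force: [0.3, 0.0, 0.2]
width: 0.0005
```

```bash
cat > look.py <<'E'
from bench import r,get_image
import cv2,sys
from h import *
k=sys.argv[1]
st=r.read_state();print(st["time"],st["tool_pos"],st["orientation"],st["ft_force"])
for n,b in (("side",(165,255,240,350)),("top",(115,250,240,385)),("wrist",(0,400,0,640))):
    if len(sys.argv)>2 and n not in sys.argv[2:]: continue
    d=get_image(n)
    f={"side":6,"top":4.4,"wrist":1.2}[n]
    cv2.imwrite(f"pics/{n}{k}.png",cv2.resize(d["img"][b[0]:b[1],b[2]:b[3],::-1],None,fx=f,fy=f,interpolation=2))
E
python3 look.py 2
```

```text
2.9 [0.49561813 0.0575501  0.16736323] [-1.79929053e+02 -6.47857380e-01 -1.68545776e-01] [0.2707526  0.01164725 0.19882032]
```

View pics/side2.png

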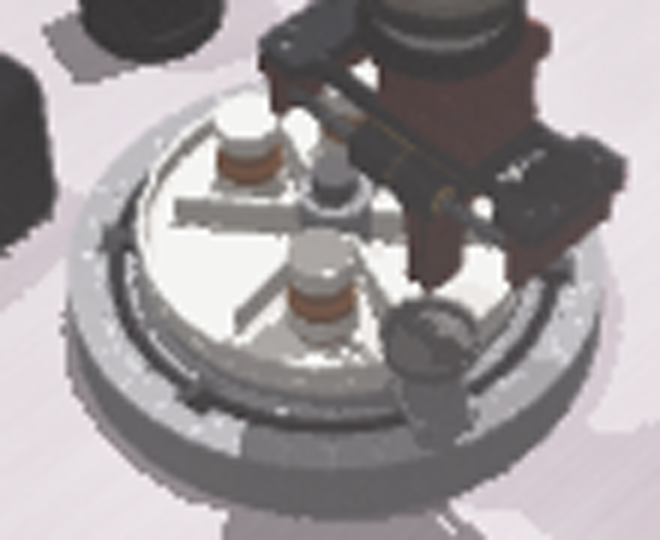

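View pics/wrist2.png

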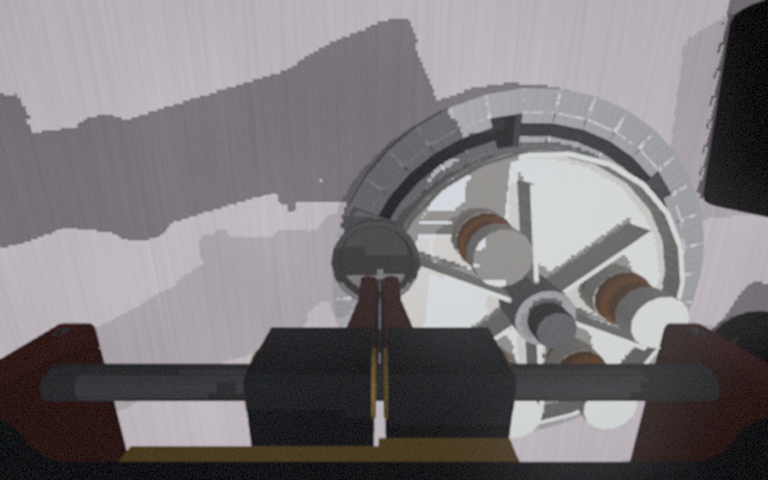

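Run:
```python
from bench import r,get_image
import cv2
from h import *
d=get_image("wrist")
a=d["img"][170:260,250:380,::-1]; cv2.imwrite("pics/w3.png",cv2.resize(a,None,fx=6,fy=6,interpolation=2))
print(ray(d,313.3,212.5,.104)); st=r.read_state(); print(st["tool_pos"],st["orientation"])
for x,y in [(.4935,.061)]:
  K=np.array([[d["fx"],0,d["cx"]],[0,d["fy"],d["cy"]],[0,0,1.]])
  P=[[x,y,.104]]+[[x+.027*np.cos(t),y+.027*np.sin(t),.104] for t in np.arange(4)*np.pi/2]
  q=cv2.projectPoints(np.array(P),d["rvec"],d["tvec"],K,None)[0][:,0]; print(((q-[250,170])*6).round())
```

```text
[0.49577099 0.06618461 0.104     ]
[0.49543134 0.05880133 0.16694245] [-1.79902579e+02 -6.13572927e-01  6.80714945e-03]
[[361. 296.]
 [586. 295.]
 [359.  77.]
 [136. 297.]
 [363. 500.]]
```

View pics/w3.png

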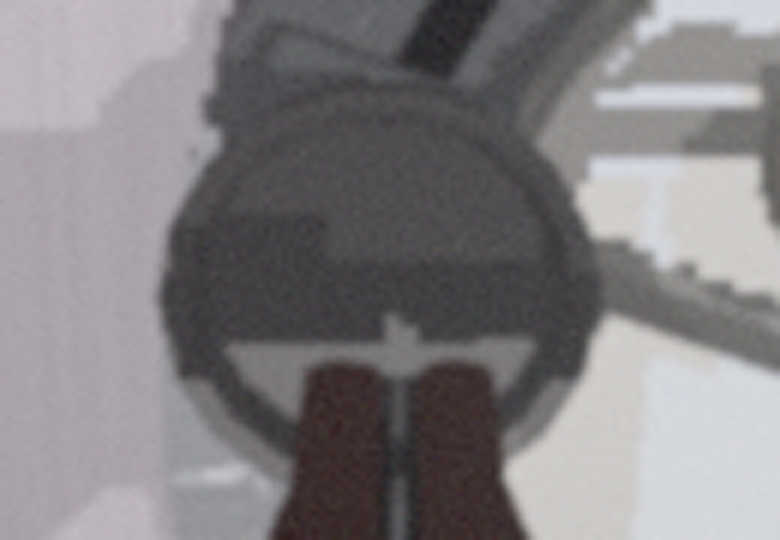

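Emit:
apply_moves --increments '[0,-0.2,1.5,0,-0.5,0,0,0,1.5,0,0,0,0,0,0.8,0,0,0,0,0,0,0,0,0]'

```text
time: 3.5
tool_pos: [0.496, 0.0627, 0.1258]
orientation: [-179.8, -0.1, 0.1]
ft_force: [0.1, 0.2, 0.1]
width: 0.0009
```

Emit:
apply_moves --increments '[0,0.2,0.6,0,0,0,0,0,0.6,0,0,0,0,0,0.5,0,0,0]'

```text
time: 3.8
tool_pos: [0.4966, 0.0617, 0.1088]
orientation: [-179.8, -0.1, 0.1]
ft_force: [-2.9, 1.4, 7.4]
width: 0.0005
```

Emit:
apply_moves --increments '[0,0,0.4,0,0,0,0,0,0.2,0,0,0]'

```text
time: 4.0
tool_pos: [0.4974, 0.0633, 0.105]
orientation: [-179.8, -0.2, 0.1]
ft_force: [-10.7, 2.2, 37.2]
width: 0.0004
```

Emit:
apply_moves --increments '[-0.2,0.3,0,0,0,0,-0.2,0.5,0,0,0,0,-0.2,0.5,0,0,0,0]'

```text
time: 4.3
tool_pos: [0.4947, 0.0543, 0.1084]
orientation: [-179.6, -0.7, 0.3]
ft_force: [-1.0, 1.3, 7.9]
width: 0.0002
```

Emit:
apply_moves --increments '[0,0,0.2,0,-0.4,0,-0.15,0.5,0.15,0,-0.3,0]'

```text
time: 4.5
tool_pos: [0.4942, 0.0503, 0.1066]
orientation: [-179.6, -0.2, 0.4]
ft_force: [-1.6, 1.9, 8.5]
width: 0.0007
```

```bash
python3 look.py 4 side wrist
```

```text
4.5 [0.49421058 0.05030772 0.10659077] [-1.79551559e+02 -1.60200696e-01  3.89427744e-01] [-1.61315811  1.85894314  8.5434229 ]
```

View pics/side4.png

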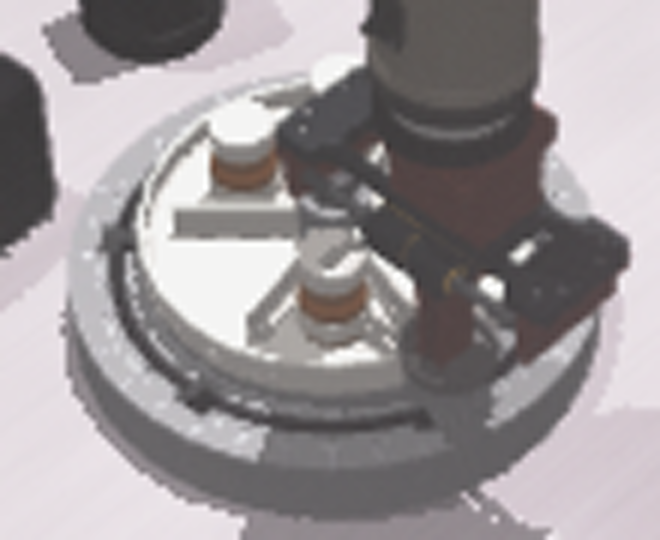

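View pics/wrist4.png

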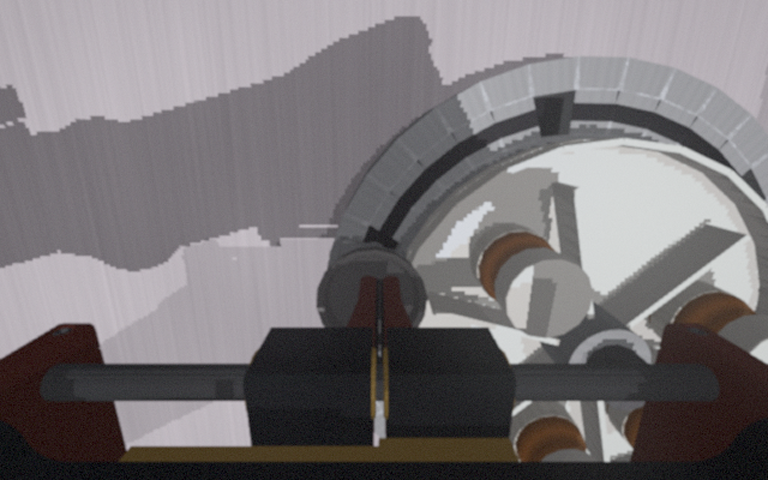

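Emit:
apply_moves --increments '[-0.2,0.58,0.1,0,0,0,-0.17,0.6,0.1,0,0,0,-0.12,0.6,0.1,0,0,0,-0.08,0.6,0.1,0,0,0,-0.04,0.6,0.1,0,0,0]'

```text
time: 5.1
tool_pos: [0.4923, 0.0225, 0.1053]
orientation: [-179.4, -0.7, 0.5]
ft_force: [-3.2, 1.4, 11.5]
width: 0.0003
```

Emit:
apply_moves --increments '[-0.2,0.6,0.03,0.3,-0.4,0,-0.15,0.6,0.05,0,0,0,-0.05,0.6,0.05,0,0,0,0.02,0.6,0.05,0,0,0,0.05,0.6,0.05,0,0,0]'

```text
time: 5.6
tool_pos: [0.496, -0.0059, 0.1076]
orientation: [-179.0, -1.2, 0.6]
ft_force: [-1.0, 0.7, 7.7]
width: 0.0006
```

```bash
python3 look.py 5 side top wrist
```

```text
5.6 [ 0.49600527 -0.0058652   0.1075661 ] [-179.0052303    -1.19295685    0.58438163] [-0.96539986  0.69518006  7.66565386]
```

View pics/side5.png

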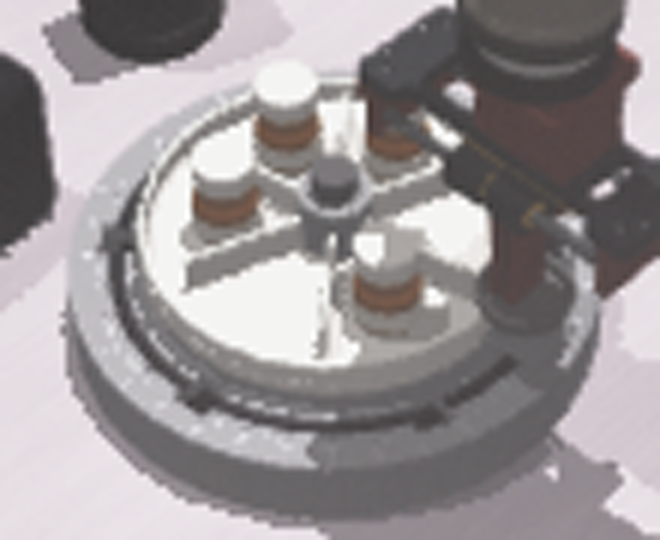

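View pics/wrist5.png

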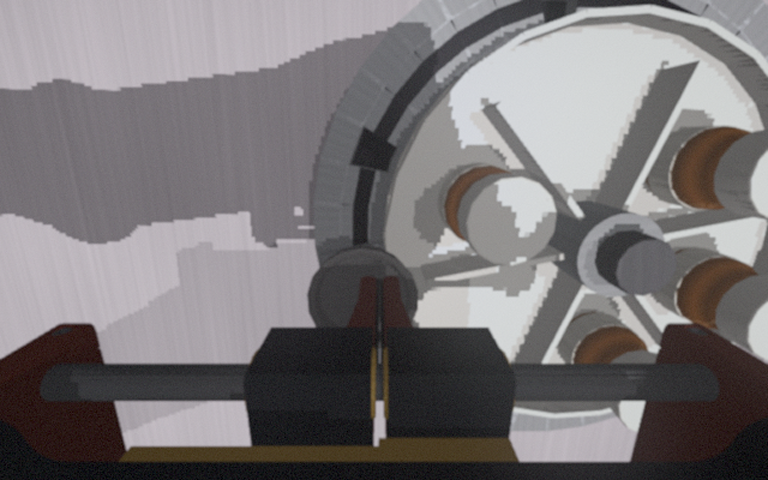

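View pics/top5.png

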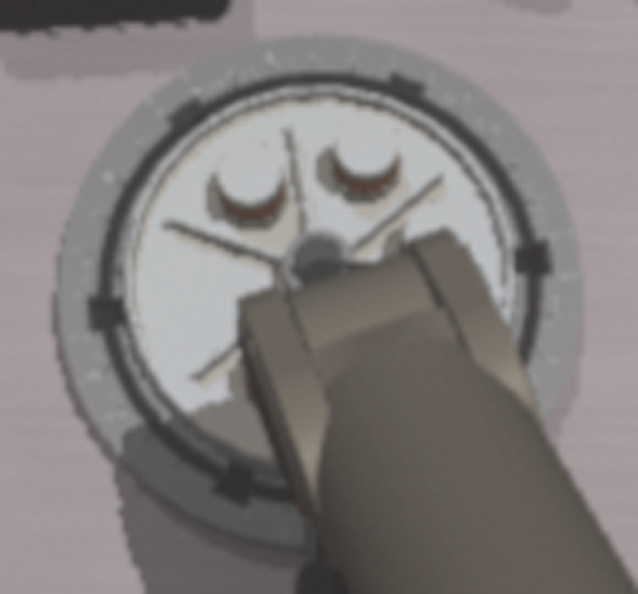

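Emit:
apply_moves --increments '[0.03,0.6,0.1,-0.4,-0.4,0,0.08,0.6,0.1,-0.4,-0.4,0,0.12,0.56,0.1,0,0,0,0.18,0.56,0.1,0,0,0,0.22,0.54,0.1,0,0,0]'

```text
time: 6.25
tool_pos: [0.5078, -0.0338, 0.1068]
orientation: [-179.9, -1.0, 0.6]
ft_force: [-1.9, 0.8, 8.2]
width: 0.0006
```

Emit:
apply_moves --increments '[0.2,0.52,0.1,0,-0.4,0,0.2,0.5,0.1,0,0,0,0,0,0,0,0,0]'

```text
time: 6.55
tool_pos: [0.5147, -0.045, 0.1071]
orientation: [-179.9, -0.9, 0.6]
ft_force: [-4.5, -1.4, 7.9]
width: 0.0002
```

```bash
python3 look.py 6 side top wrist
```

```text
6.55 [ 0.5147291  -0.04500445  0.10713607] [-179.93496369   -0.89377088    0.60009372] [-4.4997019  -1.36169697  7.9480557 ]
```

View pics/side6.png

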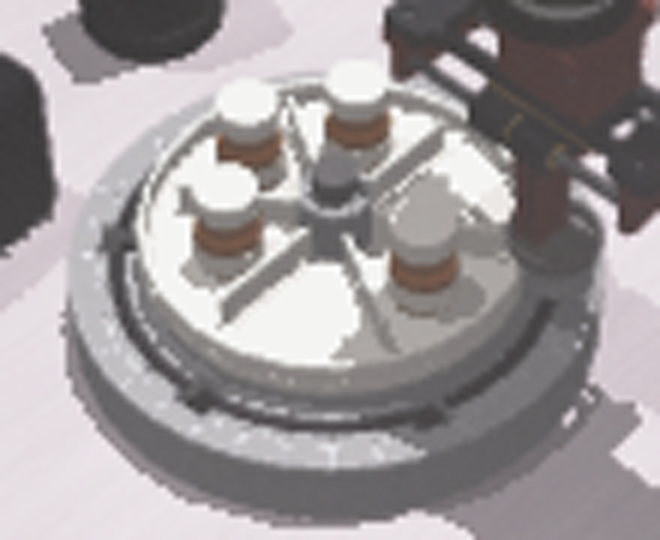

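View pics/wrist6.png

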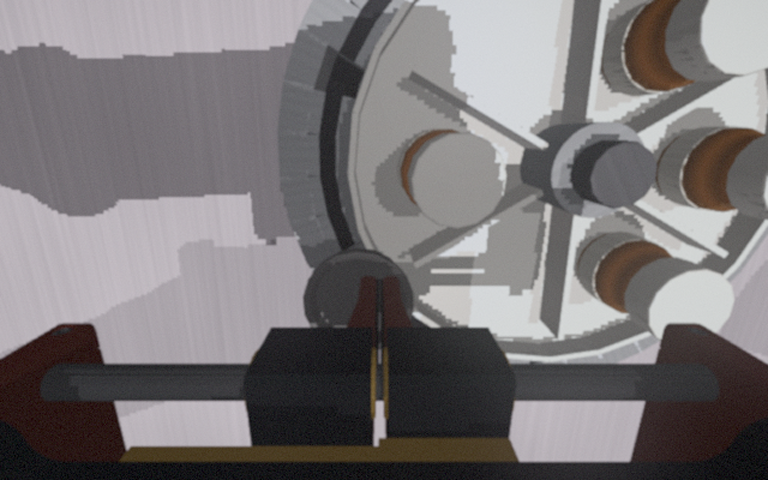

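View pics/top6.png

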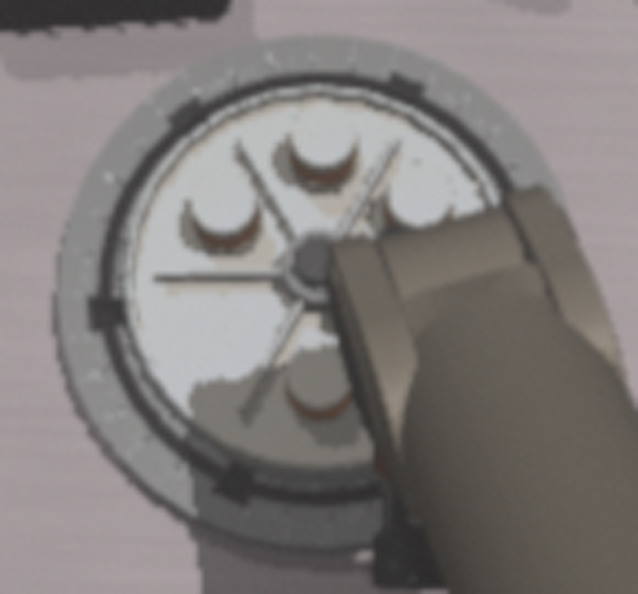

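Emit:
apply_moves --increments '[0.2,0.45,0.1,0,-0.3,0,0.25,0.42,0.05,0,0,0,0,0,0,0,0,0]'

```text
time: 7.0
tool_pos: [0.5212, -0.0539, 0.108]
orientation: [180.0, -0.8, 0.6]
ft_force: [-2.8, -0.8, 8.4]
width: 0.0005
```

```bash
python3 look.py 7 side top
```

```text
7.0 [ 0.52122092 -0.05389802  0.10804003] [179.96673507  -0.83332526   0.63473481] [-2.76953227 -0.80657092  8.44591824]
```

View pics/top7.png

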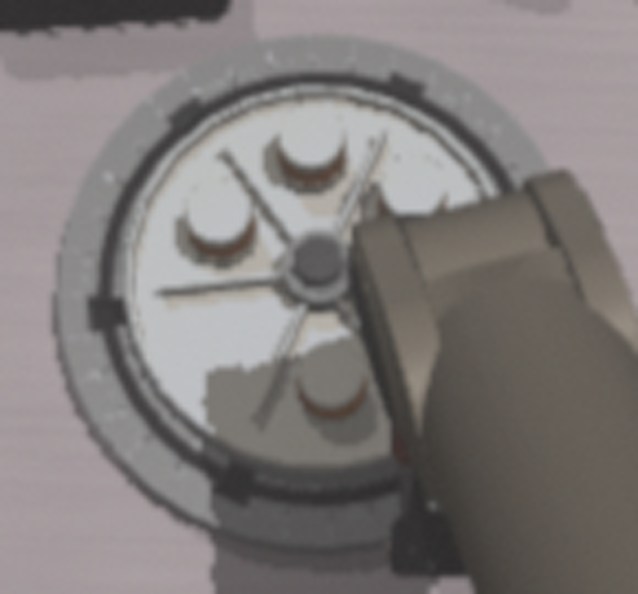

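Emit:
apply_moves --increments '[0.05,0.1,0,0,0,0,0,0,-0.3,0,0,0,0,0,-0.4,0,0,0,0,0,-0.4,0,0,0]'

```text
time: 7.5
tool_pos: [0.5225, -0.0557, 0.1211]
orientation: [179.8, -1.0, 0.6]
ft_force: [-1.3, 1.1, 4.1]
width: 0.0004
```

```bash
python3 look.py 8 side top wrist
```

```text
7.5 [ 0.52253953 -0.0556705   0.12107296] [179.83518627  -0.9722051    0.61014855] [-1.33909119  1.05165835  4.11194156]
```

View pics/side8.png

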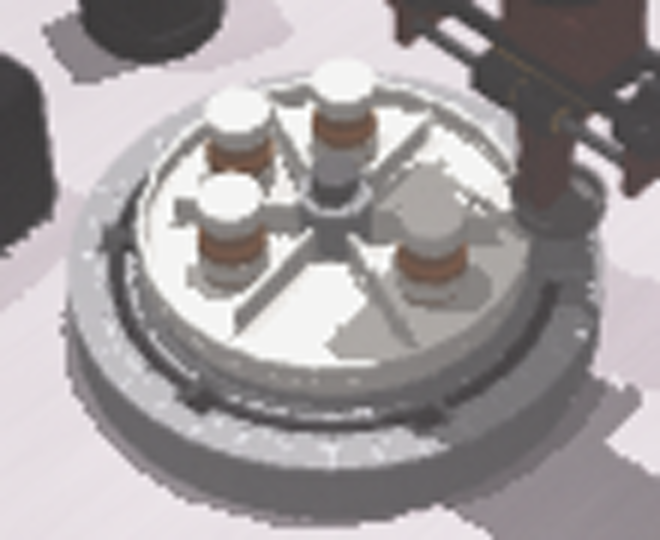

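View pics/top8.png

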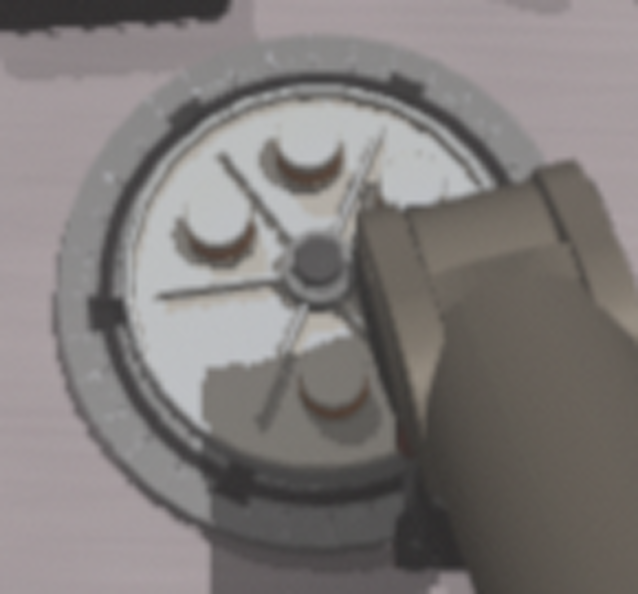

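The plunger followed the fingers up: the tip is at 0.096 m with 4 N on it, so the pin is in the hole. I'll lift clear now.

Emit:
apply_moves --increments '[0,0,-1,0,0,0,0,0,-2,0,0,0,0,0,-3,0,0,0,0,0,-4,0,0,0,0,4,-3,0,0,0,0,4,0,0,0,0,0,4,0,0,0,0,0,4,0,0,0,0]'

```text
time: 8.45
tool_pos: [0.524, -0.2124, 0.2588]
orientation: [180.0, -1.1, 1.5]
ft_force: [-0.5, 0.5, -0.1]
width: 0.0005
```

Emit:
apply_moves --increments '[0,2,0,0,0,0,0,0,0,0,0,0,0,0,0,0,0,0]'

```text
time: 8.75
tool_pos: [0.5231, -0.2393, 0.259]
orientation: [179.9, -1.1, 0.9]
ft_force: [-0.2, 0.5, 0.3]
width: 0.0003
```

```bash
python3 look.py 9 side top
```

```text
8.75 [ 0.52307446 -0.23934411  0.25898116] [179.90705033  -1.11309314   0.9326714 ] [-0.21185566  0.45857034  0.25480519]
```

View pics/side9.png

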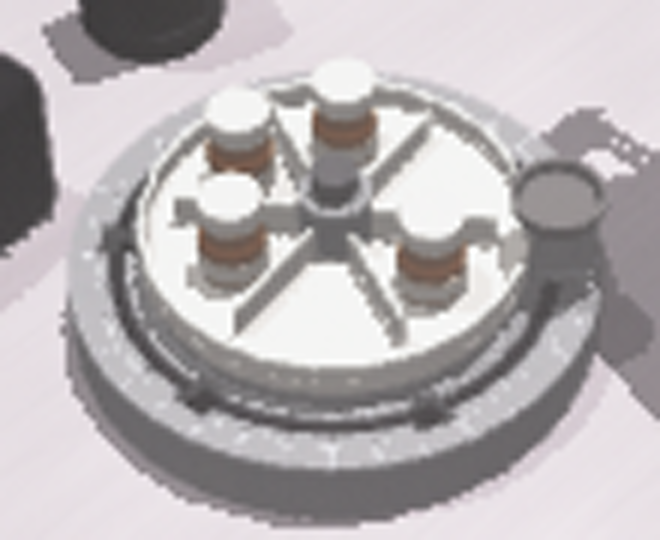

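View pics/top9.png

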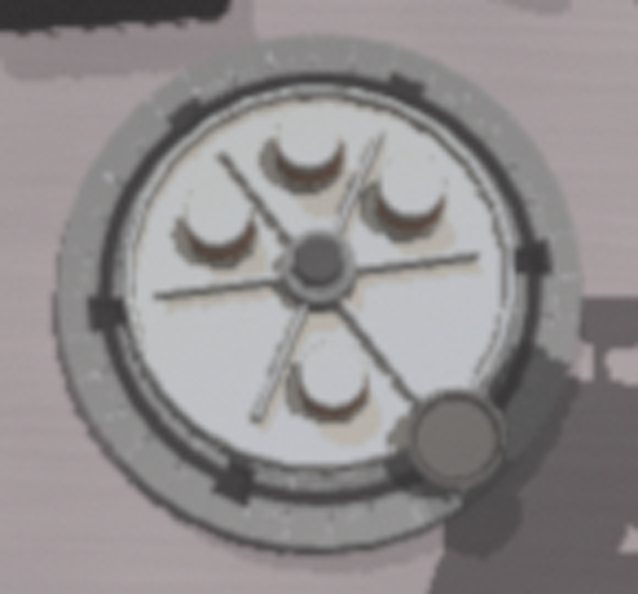

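Run:
```python
from bench import order
print(order.finish_job())
```

```text
the job is handed in; nothing more can be done
None
```

The carousel is one hole further anticlockwise and the job is handed in. The plunger is up again there.

With closed fingertips in the dish, I pressed the plunger to its stop, which peaked at about 37 N measured at the wrist. I then pushed the dish round about 60° and released it at the next hole. The arm was clear of everything at 8.75 s.

- **Angle:** In the last top view the deck's dividers lie on their starting marks, so the deck turned about 60°. I read this by eye, to roughly 1°, and the plunger sits over the next hole.
- **Plunger up:** It followed the fingers up to a dish-floor height of about 96 mm, with about 4 N of spring force left. That matches its fully-up height. I did not test the lock by pushing on it.
- **Jars:** All four stand upright in their compartments in both views.
- **Other things on the counter:** No unexpected contact force showed while the arm moved. I did not re-measure the bottles, carton or terminal at the end, because they were outside my final image crops.
- **Small disagreements:** The cameras differed by up to about 5 mm on where the dish was at the start. During the turn the fingers ran about 7 mm inside the dish centre and 3° ahead of the deck, so I stopped by the image angle instead of the tool's position.

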